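# Unstack the craft containers into their trays

## Task

Take apart the two stacks of craft containers and stand each container in the tray that matches its own shape and size, flat on the tray floor inside the rim, lid up. They are full of small loose pieces, so do not let any of them tip over on the way.

Things in the scene. Friction and masses are not known exactly. Their poses are not given: they have to be found in the camera images.
- carton_mid (a point): Oblong brown cardboard carton with a flat lid, 104 mm along its x, 62 mm along its y, 50 mm tall. The point is its centre, 25 mm above its underside; z up. Stands on the table with another container stacked on it. About 0.2 kg.
- giftbox_mid (a point): Square white card gift box with a flat lid, 64 x 64 mm, sides along its x and y, 50 mm tall. The point is its centre, 25 mm above its underside; z up. Stands on the table with another container stacked on it. About 0.15 kg.
- tin_mid (a point): Larger round metal tin with a flat lid, 56 mm in diameter, 50 mm tall. The point is its centre, 25 mm above its underside; z up. Stands on top of the carton or of the gift box, and carries the small pot. About 0.13 kg.
- hexbox_mid (a point): Grey plastic hexagonal box with a flat lid, 50 mm across flats; its x axis is square to one pair of flats (the other pairs 60 degrees round), 50 mm tall. The point is its centre, 25 mm above its underside; z up. Stands on top of the carton or of the gift box, whichever the tin is not on. About 0.1 kg.
- pot_mid (a point): Small round white pot with a black screw lid, 34 mm in diameter, 50 mm tall. The point is its centre, 25 mm above its underside; z up. Stands on top of the tin. About 0.05 kg.
- carton_tray: Shallow oblong tray, black rim and white floor, fixed to the table. Floor 3 mm thick, rim 4 mm thick and standing 5 mm above the floor (8 mm above the table). Origin at the centre of its underside, on the table; z up. Inside 128 mm along its x and 86 mm along its y: for the carton, 12 mm to spare all round.
- giftbox_tray: Shallow square tray, black rim and white floor, fixed to the table. Floor 3 mm thick, rim 4 mm thick and standing 5 mm above the floor (8 mm above the table). Origin at the centre of its underside, on the table; z up. Inside 88 x 88 mm, sides along its x and y: for the gift box, 12 mm to spare all round.
- tin_tray: The larger of the two shallow round trays, black rim and white floor, fixed to the table. Floor 3 mm thick, rim 4 mm thick and standing 5 mm above the floor (8 mm above the table). Origin at the centre of its underside, on the table; z up. Inside 80 mm in diameter: for the tin, 12 mm to spare all round.
- hexbox_tray: Shallow hexagonal tray, black rim and white floor, fixed to the table. Floor 3 mm thick, rim 4 mm thick and standing 5 mm above the floor (8 mm above the table). Origin at the centre of its underside, on the table; z up. Inside 74 mm across flats; its x axis is square to one pair of sides: for the hexagonal box, 12 mm to spare all round.
- pot_tray: The smaller of the two shallow round trays, black rim and white floor, fixed to the table. Floor 3 mm thick, rim 4 mm thick and standing 5 mm above the floor (8 mm above the table). Origin at the centre of its underside, on the table; z up. Inside 58 mm in diameter: for the small pot, 12 mm to spare all round.
There are look-alikes about, which are no part of the job. Leave any yellow look-alike of the part that bears giftbox_mid alone.

How it is judged:
At the end, for the whole second after the job is handed in: Each of the five containers stands upright (within 0.04 rad) and flat on the floor of its own matching tray (its centre less than 29.7 mm above the table, so not on a rim or on another container) and inside the rim (centre within 18 mm of the tray centre, horizontally) (horizontal distance between carton_mid and carton_tray below 0.018 m and z of carton_mid in the frame of carton_tray below 0.0297 m and angle between each of carton_mid, giftbox_mid, tin_mid, hexbox_mid, pot_mid's own z axis and vertical below 0.04 rad and horizontal distance between giftbox_mid and giftbox_tray below 0.018 m and z of giftbox_mid in the frame of giftbox_tray below 0.0297 m and horizontal distance between tin_mid and tin_tray below 0.018 m and z of tin_mid in the frame of tin_tray below 0.0297 m and horizontal distance between hexbox_mid and hexbox_tray below 0.018 m and z of hexbox_mid in the frame of hexbox_tray below 0.0297 m and horizontal distance between pot_mid and pot_tray below 0.018 m and z of pot_mid in the frame of pot_tray below 0.0297 m); the robot touches nothing.
It fails at once if the carton is tipped over (angle between carton_mid's own z axis and vertical above 0.6 rad).
It fails at once if the giftbox is tipped over (angle between giftbox_mid's own z axis and vertical above 0.6 rad).
It fails at once if the tin is tipped over (angle between tin_mid's own z axis and vertical above 0.6 rad).
It fails at once if the hexbox is tipped over (angle between hexbox_mid's own z axis and vertical above 0.6 rad).
It fails at once if the pot is tipped over (angle between pot_mid's own z axis and vertical above 0.6 rad).
It also fails if it takes over 136 s, if anything falls off the work surface, if the arm or the gripper's body presses on something with over 40 N, if the wrist force passes 120 N, or if a joint passes its speed limit or range.

## Robot

A 6-joint arm with a two-finger parallel gripper is mounted at the origin on the work surface. World frame = base frame: x ahead of the robot, y to its left, z up, the work surface at z = 0. Lengths are in m, angles in rad, forces in N, time in s.
With the tool pointing down it reaches from about 0.225 to 0.725 m from the base axis. Payload 3.1 kg.
Tool frame: the origin (TCP) lies between the finger pads; the fingertips stand ahead of it and the grasp point (between the pads) is the TCP (robot.tip_extent is the x of the fingertips in the tool frame, in m); x points along the fingers, z is the direction in which the jaws open and shut, and the axes are right-handed (so a half turn about x gives the same grasp; the last joint's range is limited). The gripper opens to 85 mm and grips with 20 to 120 N. Pads are 22 mm wide; open, the fingers measure 114 mm over their backs; the gripper's body (76 mm by 85 mm) begins 54 mm behind the grasp point. The pads swing forward as they close: fully open they stand 13 mm farther back than shut.
Start: joints at [-1.397, 0.048, 0.099, 1.622, 0, 1.443], TCP at [0.156, -0.501, 0.25] pointing down, gripper open.
Joint ranges: [-2.91, 2.91], [-0.99, 1.94], [-1.21, 1.42], [-2.12, 2.29], [-1.49, 1.47], [-3.14, 3.14]. Speed limits (rad/s): [2.79, 2.79, 3.14, 3.14, 3.14, 3.14].

## Interface

Orientations are given as a unit quaternion [w, x, y, z].
In Python, from bench import robot gives the robot as it stands. The module is installed in compiled form; this text tells all that it offers. Calls block until the motion is done:
- robot.move_pose(position, orientation): joint-space move of the TCP to a pose.
- robot.move_l(position, rot=None, rate=0.15): straight line of the TCP; rot=None keeps the orientation; rate is the mean speed in m/s.
- robot.goto_joints(angles): joint-space move.
- robot.release() and robot.grab(): open the fingers fully, or close them until they stop; the grip force is fixed at half the most.
- robot.wait(seconds).
- robot.ik(position, orientation): joint angles nearest the present ones, or None.
- robot.get_state(): the state.
- robot.camera(name): name is "scene" or "top" or "wrist"; returns the picture (384x512x3 uint8, red, green, blue); there is no depth.
- robot.camera_params(name): a dict with "mtx" (3x3 intrinsics, pixels), "k1" (the pictures are not rectified: a ray, as slopes to the right and down, at radius r is drawn at 1 + k1 r^2 times it, then the intrinsics apply), "R" (3x3) and "t" (3): a world point X has camera coordinates R X + t. Camera axes: x right, y down, z forward; pixel columns grow to the right and rows downward; lengths in m; the calibration is good to about 2 mm. A picture is of the moment at which its call begins: read the wrist's pose just before it. camera_params takes no time and is no camera call; for the wrist camera it gives the pose at the moment of the call.
A pose or a line that the arm cannot do raises robot.Unreachable and nothing moves.
- robot.close_job(): hands the job in, once; it reports no verdict.
Trained networks look in the newest picture that a camera, given by its name, has taken for a name from the list of things; names that differ only in an ending like _2 or _b are one class to them, and where a whole thing is asked for, a point or a joint stands for the part that bears it (a point fixed in the world has none). Each returns a list of dicts, best first, with "score" (0 to 1); they miss things now and then, are a little off and sometimes report something else, mostly with a low value. They report only what shows in the picture. A call takes as long as a camera call. They do not tell look-alikes from the thing itself.
- robot.find_in(camera, name): "location" ([x, y, z] in m, in the coordinates of the camera as it stood for that picture, good to about 4 mm: the middle of the surface that is visible of it).
- robot.mark_of(camera, name): "location" ([x, y, z] in m, in the coordinates of the camera as it stood for that picture, good to about 4 mm: a listed point, or the origin of a listed thing).
The state is a dict: "clock": time; "joint_pos": joint angles; "joint_vel": joint speeds; "joint_efforts": joint torques, N m; "position": TCP position; "eef_rot": TCP orientation; "ft_force": force on the tool from outside, world axes, zero at the start; "moment": the same for the moment, N m; "finger_gap": finger opening in m.
Only numpy, scipy, OpenCV 4.12 (cv2) and the standard library are available. Lean on these libraries where they do the work, as an engineer would, in place of code of your own. Each camera call takes 0.05 s, during which the arm holds its last target. There are 200 camera calls.

## Working session

There is one attempt and no reset: what is moved stays moved. The work goes in short steps, each a Python script; the robot and the scene stay as the last script left them, time stands still between calls to the robot, and variables do not carry over. Pictures are saved under pics/ and viewed, about 12 in all and at most 16, crops included, and the job is handed in when it is done.

```bash
mkdir -p pics; cat > h.py <<'E'
import numpy as np, cv2
from bench import robot
N=['carton_mid','giftbox_mid','tin_mid','hexbox_mid','pot_mid','carton_tray','giftbox_tray','tin_tray','hexbox_tray','pot_tray']
def snap(cam,fn=None):
    p=robot.camera_params(cam); im=robot.camera(cam)
    if fn: cv2.imwrite('pics/'+fn,im[:,:,::-1])
    return p,im
def c2w(p,X): return np.array(p['R']).T@(np.array(X)-np.array(p['t']))
def proj(p,X):
    c=np.array(p['R'])@np.array(X)+np.array(p['t']); s=c[:2]/c[2]; s=s*(1+p['k1']*(s@s))
    M=np.array(p['mtx']); return M[:2,:2]@s+M[:2,2]
def ray(p,uv,z):
    M=np.array(p['mtx']); u=cv2.undistortPoints(np.array([[uv]],float),M,np.array([p['k1'],0,0,0.]))[0,0]
    R=np.array(p['R']); d=R.T@np.array([u[0],u[1],1]); o=-R.T@np.array(p['t']); return o+d*(z-o[2])/d[2]
E
python3 - <<'E'
from h import *
for cam in('top','scene'):
    p,im=snap(cam,cam+'1.png'); print(cam,'campos',c2w(p,[0,0,0]).round(3))
    for n in N:
        for d in robot.mark_of(cam,n)[:3]:
            w=c2w(p,d['location']); print(n,round(d['score'],2),w.round(3),proj(p,w).round())
print(robot.get_state()['clock'],robot.tip_extent, robot.get_state()['eef_rot'])
E
```

```text
top campos [0.379 0.005 1.131]
carton_mid 0.83 [0.442 0.22  0.024] [184. 205.]
giftbox_mid 0.84 [ 0.336 -0.362  0.027] [374. 243.]
giftbox_mid 0.77 [ 0.44  -0.215  0.025] [325. 208.]
giftbox_mid 0.73 [ 0.635 -0.383  0.025] [378. 147.]
tin_mid 0.43 [0.438 0.219 0.075] [181. 205.]
tin_mid 0.21 [ 0.652 -0.225 -0.   ] [326. 143.]
hexbox_mid 0.73 [ 0.433 -0.212  0.073] [327. 210.]
hexbox_mid 0.16 [0.441 0.22  0.026] [184. 206.]
pot_mid 0.7 [0.434 0.217 0.124] [178. 206.]
carton_tray 0.59 [ 0.641  0.238 -0.002] [182. 144.]
giftbox_tray 0.73 [ 0.647 -0.225 -0.001] [326. 144.]
giftbox_tray 0.61 [ 0.643  0.24  -0.004] [182. 144.]
giftbox_tray 0.53 [ 0.495  0.448 -0.002] [115. 188.]
tin_tray 0.76 [ 0.681  0.01  -0.004] [253. 133.]
hexbox_tray 0.84 [ 0.497  0.448 -0.001] [115. 187.]
pot_tray 0.61 [ 0.526 -0.455 -0.001] [398. 183.]
scene campos [1.186 0.306 0.759]
carton_mid 0.68 [0.436 0.222 0.027] [330. 212.]
giftbox_mid 0.93 [ 0.631 -0.386  0.025] [110. 193.]
giftbox_mid 0.84 [ 0.301 -0.246  0.021] [207. 146.]
giftbox_mid 0.72 [ 0.437 -0.211  0.027] [195. 171.]
tin_mid 0.76 [0.437 0.218 0.075] [331. 199.]
tin_mid 0.35 [ 0.651 -0.228  0.001] [152. 220.]
hexbox_mid 0.84 [ 0.434 -0.213  0.075] [194. 158.]
pot_mid 0.5 [0.432 0.223 0.126] [337. 185.]
carton_tray 0.74 [ 0.643  0.237 -0.002] [312. 277.]
carton_tray 0.66 [ 0.678  0.008 -0.004] [222. 257.]
giftbox_tray 0.88 [ 0.647 -0.228 -0.002] [153. 220.]
tin_tray 0.82 [ 0.679  0.008 -0.004] [222. 257.]
hexbox_tray 0.61 [ 0.65  -0.226  0.   ] [153. 220.]
hexbox_tray 0.59 [0.501 0.45  0.005] [408. 261.]
pot_tray 0.84 [ 0.53  -0.455 -0.   ] [116. 173.]
1.1 0.019 [ 0.56947948  0.41916601  0.56947608 -0.41915388]
```

View pics/top1.png

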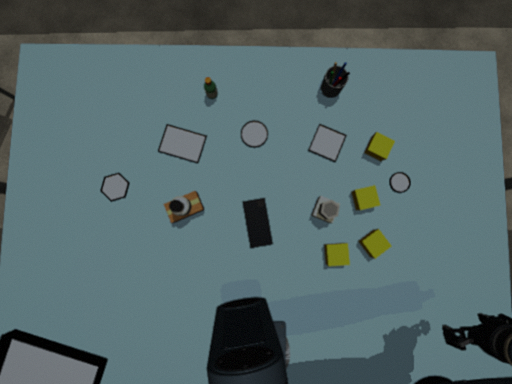

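View pics/scene1.png

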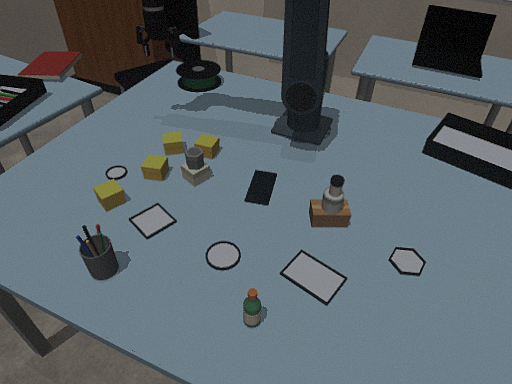

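The top view shows the carton, tin and pot stack at px (184,206) and the gift box and hexbox stack at (326,209). There are four yellow look-alikes beside the second stack, and the trays match what the networks report. Next I'll look closer with the wrist camera.

```bash
cat >> h.py <<'E'
from scipy.spatial.transform import Rotation as Ro
def quat(a):
    """tool down, jaw axis at world yaw a"""
    x=np.array([0,0,-1.]); z=np.array([np.cos(a),np.sin(a),0]); y=np.cross(z,x)
    q=Ro.from_matrix(np.c_[x,y,z]).as_quat(); return [q[3],q[0],q[1],q[2]]
def best(pos,a):
    """yaw a modulo pi whose last joint stays nearest zero"""
    o=[(abs(j[5]),b) for b in (a,a+np.pi) for j in [robot.ik(list(pos),quat(b))] if j is not None]
    return min(o)[1]
E
python3 - <<'E'
from h import *
for k,(x,y,z,a) in enumerate([(.437,-.213,.30,0),(.437,.22,.33,0)]):
    a=best([x,y,z],a); robot.move_pose([x,y,z],quat(a)); robot.wait(.3)
    p,im=snap('wrist',f'w{k}.png'); print(a,c2w(p,[0,0,0]).round(3),np.array(p['R']).round(2).tolist(),robot.get_state()['joint_pos'])
    for n in N:
        for d in robot.mark_of('wrist',n)[:3]:
            w=c2w(p,d['location']); print(n,round(d['score'],2),w.round(3),proj(p,w).round())
print(robot.get_state()['clock'])
a=cv2.imread('pics/w0.png');b=cv2.imread('pics/w1.png');cv2.imwrite('pics/w01.png',cv2.resize(np.vstack([a,b]),(400,600)))
E
```

```text
0 [ 0.437 -0.144  0.425] [[1.0, -0.0, -0.0], [-0.0, -0.96, 0.27], [-0.0, -0.27, -0.96]] [-5.92708311e-01 -3.40517042e-02  1.16009657e-01  1.72113976e+00
 -2.70023209e-05  9.79252444e-01]
giftbox_mid 0.89 [ 0.438 -0.211  0.031] [261. 160.]
giftbox_mid 0.84 [ 0.472 -0.336  0.024] [282. 237.]
giftbox_mid 0.77 [ 0.64  -0.381  0.026] [384. 262.]
tin_mid 0.69 [ 0.437 -0.211  0.028] [260. 160.]
hexbox_mid 0.67 [ 0.427 -0.212  0.075] [252. 166.]
giftbox_tray 0.88 [ 0.653 -0.224  0.002] [397. 165.]
pot_tray 0.7 [ 0.529 -0.455 -0.001] [311. 291.]
3.141592653589793 [0.437 0.152 0.455] [[-1.0, 0.0, 0.0], [0.0, 0.96, 0.27], [-0.0, 0.27, -0.96]] [ 3.28609800e-01 -8.57310728e-03  2.02301987e-01  1.78175841e+00
 -5.87026569e-05 -1.24150748e+00]
carton_mid 0.84 [0.439 0.224 0.023] [259. 159.]
tin_mid 0.75 [0.438 0.22  0.08 ] [259. 163.]
pot_mid 0.92 [0.434 0.225 0.121] [262. 173.]
carton_tray 0.57 [0.644 0.242 0.002] [137. 168.]
tin_tray 0.86 [ 0.679  0.008 -0.003] [100.  16.]
6.2167
```

View pics/w0.png

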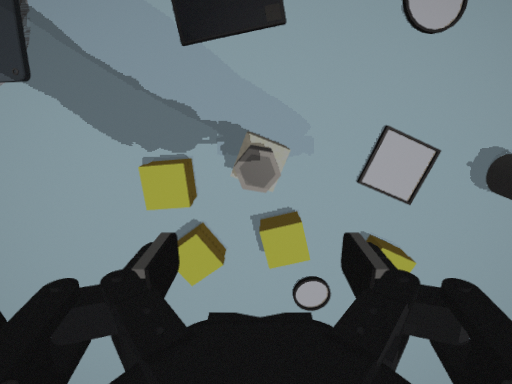

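View pics/w1.png

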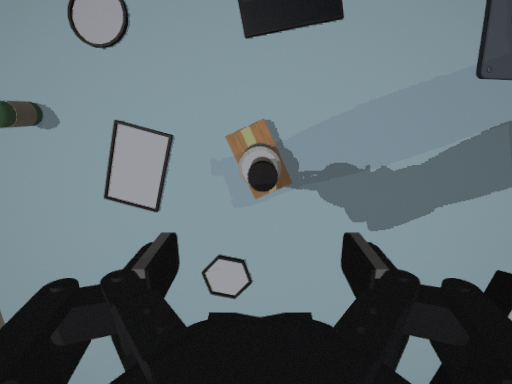

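The wrist views show the hexbox at px (257,170) on the gift box, and the pot at (263,174) on the tin and carton. The yellow boxes are close by, so I'll crop to get axes and centres.

```bash
python3 - <<'E'
import cv2,numpy as np
def c(f,u,v):
    a=cv2.imread(f)[v-45:v+45,u-45:u+45].astype(float); a=np.clip(255*(a/255)**.7,0,255).astype(np.uint8)
    a=cv2.resize(a,(400,400),interpolation=cv2.INTER_CUBIC)
    for i in range(0,90,15):
        cv2.putText(a,str(u-45+i),(int(i*400/90),10),0,.35,(0,0,255),1); cv2.line(a,(int(i*400/90),12),(int(i*400/90),20),(0,0,255),1)
        cv2.putText(a,str(v-45+i),(0,int(i*400/90)+4),0,.35,(0,0,255),1); cv2.line(a,(24,int(i*400/90)),(30,int(i*400/90)),(0,0,255),1)
    return a
cv2.imwrite('pics/crop.png',np.hstack([c('pics/w0.png',260,160),c('pics/w1.png',260,160)]))
E
```

```text
(no output)
```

View pics/crop.png

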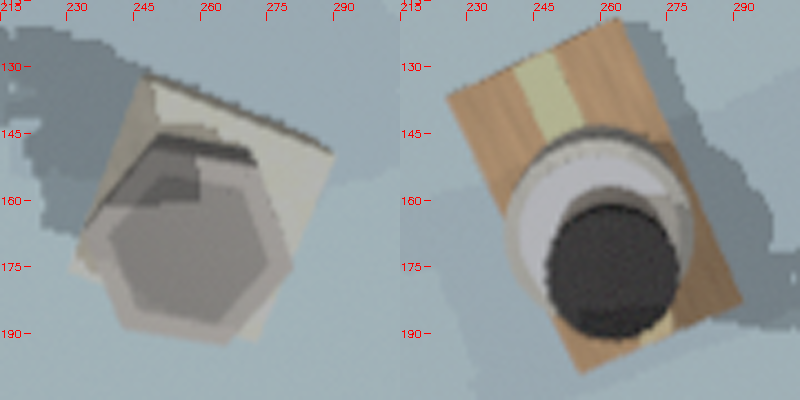

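```bash
cat > meas.py <<'E'
from h import *
P0={k:v for k,v in zip('ab',[0,0])}
E
python3 - <<'E'
from h import *
# wrist camera pose at the pictures: rebuild from stored values
p=robot.camera_params('wrist')  # still at w1 pose
q=dict(p); R0=np.array([[1,0,0],[0,-1,0],[0,0,1.]])
# w0 pose: same mounting, rotated half a turn about z and shifted
Z=np.diag([-1,-1,1.]); st=robot.get_state(); c1=c2w(p,[0,0,0])
tcp1=np.array([.437,.22,.33]); tcp0=np.array([.437,-.213,.30])
q['R']=np.array(p['R'])@Z; c0=tcp0+Z@(c1-tcp1); q['t']=-q['R']@c0; print(c0)
np.save('p01.npy',[q,p],allow_pickle=True)
L=lambda pts,o=0:[(215+(x-o)/4.444,115+y/4.444) for x,y in pts]
def poly(name,p,uv,z):
    W=np.array([ray(p,w,z)[:2] for w in uv]); e=np.roll(W,-1,0)-W
    print(name,'c',W.mean(0).round(4),'sides',np.linalg.norm(e,axis=1).round(4),'ang',np.degrees(np.arctan2(e[:,1],e[:,0])).round(1))
print('pot',ray(p,L([(613,271)],400)[0],.15))
poly('hex',q,L([(293,262),(228,345),(122,328),(82,232),(158,135),(255,160)]),.1)
poly('gift',q,L([(150,75),(333,153),(262,340),(68,270)]),.05)
poly('carton',p,L([(447,97),(620,18),(742,302),(582,374)],400),.05)
for nm,pp,f,uv,eps in [('ctray',p,'w1',(138,167),4),('gtray',q,'w0',(398,165),4),('htray',p,'w1',(227,276),6),('ttray',p,'w1',(100,17),0),('ptray',q,'w0',(311,293),0)]:
    im=cv2.imread(f'pics/{f}.png'); g=im.max(2); m=(g>120).astype(np.uint8)
    n,lab,s,c=cv2.connectedComponentsWithStats((im.max(2)>100).astype(np.uint8)&((im[:,:,0].astype(int)-im[:,:,2])<15).astype(np.uint8),connectivity=4)
    l=lab[uv[1],uv[0]]; M=(lab==l).astype(np.uint8); ct=max(cv2.findContours(M,0,2)[0],key=len)
    W=np.array([ray(pp,w,.003)[:2] for w in ct[:,0]],np.float32)
    r=cv2.minAreaRect(W*1000); e=cv2.minEnclosingCircle(W*1000)
    print(nm,s[l],'rect',np.round(r[0],1),np.round(r[1],1),round(r[2],1),'circ',np.round(e[0],1),round(e[1],1))
    if eps==6: poly('htray',pp,[(203,274),(215,257),(241,257),(252,273),(236,297),(212,293)],.008)
E
```

```text
[ 0.43694336 -0.14551937  0.42553787]
pot [0.43321051 0.22314679 0.15      ]
hex c [ 0.4347 -0.2135] sides [0.0293 0.0297 0.0288 0.0333 0.0266 0.0297] ang [-126.7  170.5  111.    51.5  -14.4  -69. ]
gift c [ 0.4386 -0.2135] sides [0.0606 0.0632 0.0654 0.0658] ang [ -22.8 -109.3  159.5   66.4]
carton c [0.4367 0.2227] sides [0.0618 0.1033 0.0606 0.1047] ang [-156.   114.1   25.2  -65.2]
ctray [ 108  124   61   85 3722] rect [643.8 241.9] [128.7  85.1] 74.2 circ [642.6 242.2] 75.6
gtray [ 362  130   73   71 2976] rect [ 655.1 -227.1] [89.3 86.5] 67.6 circ [ 654.8 -227.2] 60.3
htray [ 205  259   44   36 1120] rect [499.2 452.4] [71.4 82.3] 77.3 circ [499.1 452.1] 41.1
htray c [0.4986 0.4455] sides [0.043  0.0473 0.0387 0.0611 0.0463 0.0439] ang [-124.  -179.8  120.7   59.5  -10.9  -70.6]
ttray [  72    0   51   44 1885] rect [680.4  19.3] [59.6 78. ] 87.8 circ [679.3  10.9] 39.9
ptray [296 281  32  26 651] rect [ 530.5 -460.1] [53.  56.4] 89.6 circ [ 530.3 -460.8] 28.7
```

```bash
cat >> h.py <<'E'
H=.031
def pick(x,y,base,a,up=.30):
    """grasp a container standing at height base; jaw yaw a (None: tangential)"""
    if a is None: a=np.pi/2+np.arctan2(y,x)-.138
    z=base+H; a=best([x,y,z],a); q=quat(a)
    robot.move_pose([x,y,max(up,z+.1)],q); robot.move_l([x,y,z+.05],rate=.3); robot.move_l([x,y,z],rate=.08)
    robot.grab(); s=robot.get_state(); print('gap',round(s['finger_gap'],4),'F',np.round(s['ft_force'],1))
    robot.move_l([x,y,z+.03],rate=.06); robot.move_l([x,y,max(up,z+.1)],rate=.25)
def place(x,y,a,up=.30):
    if a is None: a=np.pi/2+np.arctan2(y,x)-.138
    z=.003+H+.001; a=best([x,y,z],a)
    robot.move_pose([x,y,up],quat(a)); print('carry gap',round(robot.get_state()['finger_gap'],4))
    robot.move_l([x,y,z+.04],rate=.25); robot.move_l([x,y,z],rate=.05); robot.wait(.2)
    s=robot.get_state(); print('placed',np.round(s['position'],4),'F',np.round(s['ft_force'],1))
    robot.release(); robot.wait(.2); robot.move_l([x,y,z+.03],rate=.08); robot.move_l([x,y,.25],rate=.3)
    print('t',robot.get_state()['clock'])
E
python3 - <<'E'
from h import *
pick(.4335,.223,.10,None,.32)
p,im=snap('top','t2.png')
place(.529,-.457,None)
p,im=snap('wrist','w2.png'); 
for n in('pot_mid','pot_tray'):
    print([c2w(p,d['location']).round(3) for d in robot.mark_of('wrist',n)])
# on to the next stack
a=best([.437,.22,.27],np.pi); robot.move_pose([.437,.22,.27],quat(a)); robot.wait(.3)
p,im=snap('wrist','w3.png'); np.save('p3.npy',[p],allow_pickle=True)
for n in('tin_mid','carton_mid'):
    print([c2w(p,d['location']).round(3) for d in robot.mark_of('wrist',n)])
a=cv2.imread('pics/w2.png');b=cv2.imread('pics/w3.png');cv2.imwrite('pics/w23.png',cv2.resize(np.hstack([a[:,100:412],b[:,100:412]]),(800,492)))
E
```

```text
gap 0.0329 F [0.3 0.3 1.2]
carry gap 0.0328
placed [ 0.529  -0.457   0.0348] F [ 0.6 -0.6  0.5]
t 17.4667
[array([ 0.53 , -0.454,  0.025]), array([ 0.653, -0.224, -0.   ])]
[array([ 0.528, -0.456,  0.   ])]
[array([0.436, 0.224, 0.078])]
[array([0.438, 0.223, 0.024])]
```

View pics/w23.png

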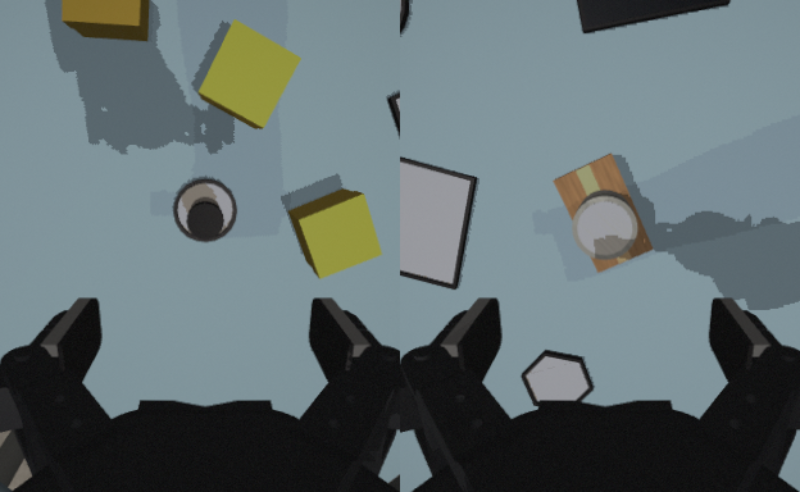

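The left view shows the pot upright in its tray at (205,212). The right view shows the tin alone on the carton, with its lid centred at about (605,227). Next are the tin and the carton.

```bash
python3 - <<'E'
from h import *
R=np.radians
p=np.load('p3.npy',allow_pickle=True)[0]; w=ray(p,(259.9,177),.10)[:2]; print('tin',w)
t=np.array([.436,.2225])
if np.linalg.norm(w-t)<.006: t=(t+w)/2
else: raise SystemExit
pick(*t,.05,None); place(.680,.010,None)
p,im=snap('wrist','w4.png')
for n in('tin_mid','tin_tray'): print([c2w(p,d['location']).round(3) for d in robot.mark_of('wrist',n)[:2]])
a=best([.437,.22,.27],np.pi); robot.move_pose([.437,.22,.27],quat(a)); robot.wait(.3)
p,im=snap('wrist','w5.png')
for n in('carton_mid','carton_tray'): print([c2w(p,d['location']).round(3) for d in robot.mark_of('wrist',n)[:2]])
hsv=cv2.cvtColor(im,cv2.COLOR_RGB2HSV); m=((hsv[:,:,0]<40)&(hsv[:,:,1]>60)&(hsv[:,:,2]>60)).astype(np.uint8)
ct=max([c for c in cv2.findContours(m,0,2)[0]],key=cv2.contourArea)
W=np.array([ray(p,w,.05)[:2] for w in ct[:,0]],np.float32); print('carton rect',cv2.minAreaRect(W*1000))
a=cv2.imread('pics/w4.png');b=cv2.imread('pics/w5.png');cv2.imwrite('pics/w45.png',cv2.resize(np.hstack([a[:,100:412],b[:,100:412]]),(800,492)))
E
```

```text
tin [0.43689452 0.22165402]
gap 0.055 F [0.8 0.7 3.3]
carry gap 0.0548
placed [0.6799 0.01   0.0352] F [-1.8  0.1  2.4]
t 30.4083
[array([0.679, 0.013, 0.033])]
[]
[array([0.439, 0.221, 0.024])]
[array([0.641, 0.242, 0.003])]
carton rect ((437.771728515625, 221.2872772216797), (61.93046569824219, 104.03501892089844), 24.415794372558594)
```

View pics/w45.png

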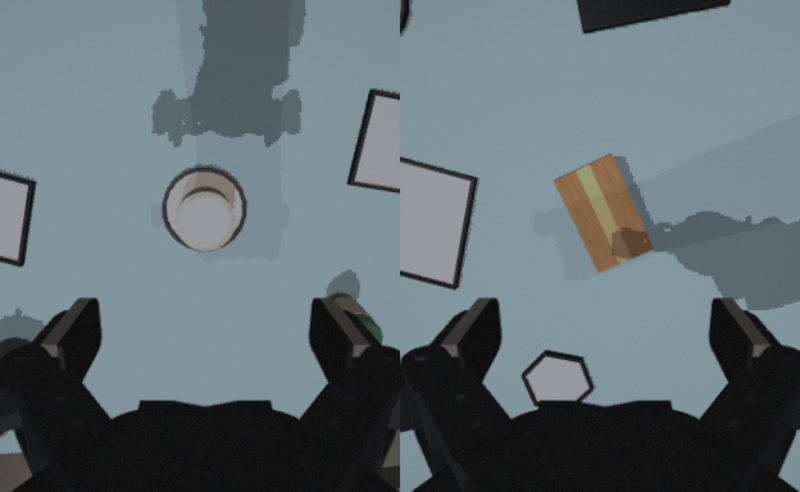

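The tin stands within its rim at (205,215), and the carton is bare with a measured rectangle of 61.9 x 104.0 mm. Next I'll place the carton, then the hexbox.

```bash
python3 - <<'E'
from h import *
R=np.radians
pick(.4378,.2215,0,R(24.4)); place(.643,.241,R(-15.8))
p,im=snap('wrist','w6.png')
for n in('carton_mid','carton_tray'): print([c2w(p,d['location']).round(3) for d in robot.mark_of('wrist',n)[:2]])
pick(.4347,-.2130,.05,R(80.5)); place(.499,.450,R(80.5-3))
p,im=snap('wrist','w7.png')
for n in('hexbox_mid','hexbox_tray'): print([c2w(p,d['location']).round(3) for d in robot.mark_of('wrist',n)[:2]])
a=best([.437,-.213,.27],0); robot.move_pose([.437,-.213,.27],quat(a)); robot.wait(.3)
p,im=snap('wrist','w8.png'); np.save('p8.npy',[p],allow_pickle=True)
for n in('giftbox_mid','giftbox_tray'): print([c2w(p,d['location']).round(3) for d in robot.mark_of('wrist',n)[:2]])
a,b,c=[cv2.imread(f'pics/w{i}.png')[:,100:412] for i in (6,7,8)];cv2.imwrite('pics/w678.png',cv2.resize(np.hstack([a,b,c]),(800,328)))
E
```

```text
gap 0.0613 F [ 0.2 -0.3  2.8]
carry gap 0.0611
placed [0.6429 0.241  0.0351] F [-1.8 -0.7  1. ]
t 44.5167
[array([0.645, 0.243, 0.029])]
[]
gap 0.0493 F [ 0.5 -0.8  2.7]
carry gap 0.0496
placed [0.499  0.4501 0.035 ] F [-0.7 -0.5 -0. ]
t 56.475
[array([0.492, 0.452, 0.029])]
[]
[array([ 0.642, -0.383,  0.026]), array([ 0.472, -0.334,  0.029])]
[array([ 0.649, -0.223,  0.002])]
```

View pics/w678.png

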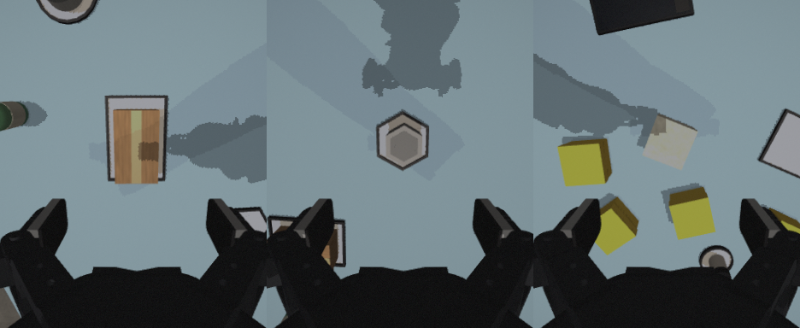

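Carton, hexbox, tin and pot appear to be inside their rims, and the gift box is now bare at about (670,140). I'll crop in on it to confirm its pose.

```bash
python3 - <<'E'
import cv2,numpy as np
u,v=262,165;a=cv2.imread('pics/w8.png')[v-45:v+45,u-45:u+45]
a=cv2.resize(a,(450,450),interpolation=cv2.INTER_CUBIC); cv2.imwrite('pics/c8.png',a)
E
```

```text
(no output)
```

View pics/c8.png

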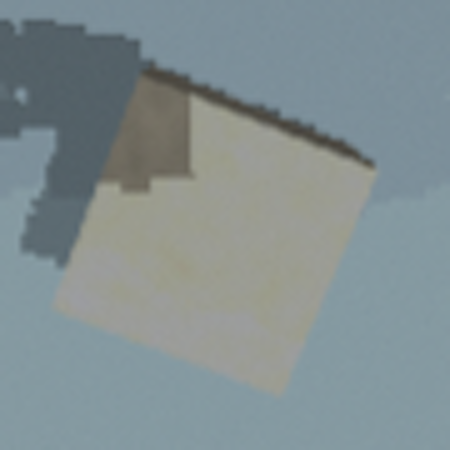

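The top corners are at crop pixels (143,77), (375,168), (283,395) and (55,307). I'll compute the pose from these, pick and place it, then verify all five from above.

```bash
python3 - <<'E'
from h import *
p=np.load('p8.npy',allow_pickle=True)[0]
W=np.array([ray(p,(217+x/5,120+y/5),.05)[:2] for x,y in [(143,77),(375,168),(283,395),(55,307)]],np.float32)
r=cv2.minAreaRect(W*1000); c=W.mean(0); ang=r[2]%90; print(c,r)
if np.hypot(*(c-[.4386,-.2135]))>.006 or abs(ang-68.4)>6: raise SystemExit('disagrees')
pick(*map(float,c),0,np.radians(ang)); place(.651,-.226,np.radians(67.6))
q,im=snap('wrist','w9.png')
for n in('giftbox_mid','giftbox_tray'): print([c2w(q,d['location']).round(3) for d in robot.mark_of('wrist',n)[:2]])
a=best([.35,-.02,.32],np.pi/2); robot.move_pose([.35,-.02,.32],quat(a)); robot.wait(.5)
for cam in('top','scene'):
    q,im=snap(cam,cam+'9.png')
    for n in N: print(cam,n,[(round(d['score'],2),c2w(q,d['location']).round(3).tolist()) for d in robot.mark_of(cam,n)[:3]])
a=cv2.imread('pics/top9.png')[80:240,80:440];b=cv2.imread('pics/scene9.png')[120:310,60:450]
cv2.imwrite('pics/fin.png',np.vstack([cv2.resize(a,(660,293),interpolation=2),cv2.resize(b,(660,305),interpolation=2)]))
print(robot.get_state()['clock'])
E
```

```text
[ 0.4372344  -0.21191783] ((437.6559753417969, -211.9170684814453), (63.849857330322266, 63.80547332763672), 68.17874145507812)
gap 0.0635 F [-0.5 -0.5  3.1]
carry gap 0.0636
placed [ 0.651  -0.226   0.0352] F [-1.5  1.1  1.9]
t 69.2
[array([ 0.473, -0.334,  0.028]), array([ 0.652, -0.227,  0.032])]
[]
top carton_mid [(0.84, [0.647, 0.241, 0.03])]
top giftbox_mid [(0.93, [0.476, -0.339, 0.022]), (0.84, [0.652, -0.226, 0.025]), (0.75, [0.303, -0.247, 0.024])]
top tin_mid [(0.8, [0.68, 0.006, 0.03]), (0.4, [0.65, -0.228, -0.003])]
top hexbox_mid [(0.85, [0.495, 0.452, 0.025]), (0.56, [0.681, 0.006, 0.026])]
top pot_mid [(0.66, [0.528, -0.463, 0.026])]
top carton_tray [(0.67, [0.642, 0.236, -0.005])]
top giftbox_tray [(0.62, [0.647, -0.228, -0.001])]
top tin_tray [(0.74, [0.646, 0.24, 0.03]), (0.57, [0.679, 0.011, -0.004])]
top hexbox_tray [(0.81, [0.498, 0.449, -0.001])]
top pot_tray [(0.6, [0.524, -0.455, -0.0])]
scene carton_mid [(0.9, [0.641, 0.241, 0.029]), (0.23, [0.497, 0.447, 0.027])]
scene giftbox_mid [(0.94, [0.475, -0.34, 0.022]), (0.8, [0.333, -0.367, 0.021]), (0.76, [0.633, -0.385, 0.026])]
scene tin_mid [(0.96, [0.677, 0.009, 0.028]), (0.6, [0.531, -0.455, -0.0])]
scene hexbox_mid [(0.87, [0.497, 0.451, 0.026])]
scene pot_mid [(0.46, [0.528, -0.458, 0.028]), (0.25, [0.65, -0.224, 0.028])]
scene carton_tray [(0.94, [0.64, 0.239, -0.004])]
scene giftbox_tray [(0.71, [0.648, -0.227, -0.001])]
scene tin_tray [(0.63, [0.674, 0.006, -0.003])]
scene hexbox_tray [(0.88, [0.501, 0.448, 0.004])]
scene pot_tray [(0.47, [0.532, -0.454, 0.002])]
72.3417
```

View pics/fin.png

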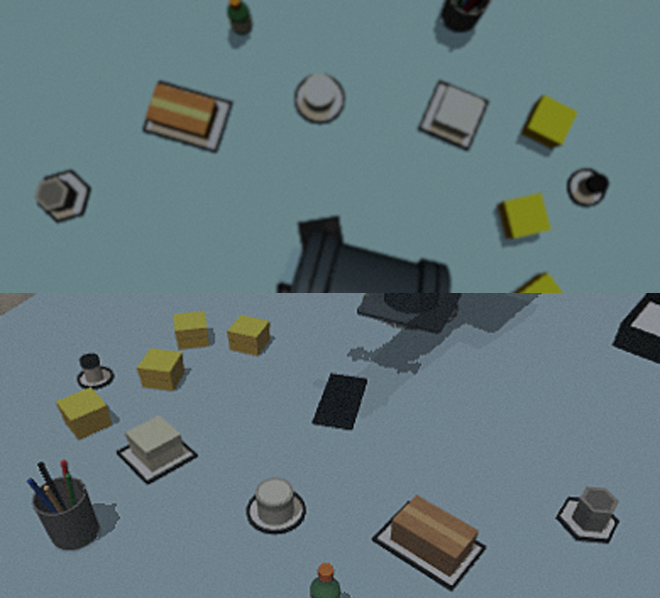

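View pics/w9.png

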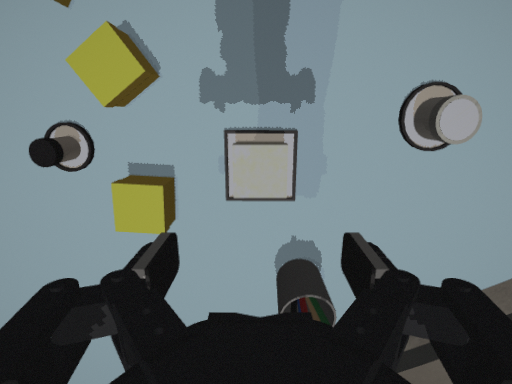

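All five containers stand upright inside their own trays, and the offsets of the lids in the pictures are parallax. The centres agree with the trays to within a few mm, so I'm handing in.

```bash
python3 -c "
from bench import robot
robot.close_job()"
```

```text
the job is handed in; nothing more can be done
```

I unstacked both stacks in the order pot, tin, carton, hexbox, gift box and stood each container in its matching tray. The job was handed in at about 72 s on the robot's clock; handing in reports no verdict.

**Grips:** the finger gap at each grasp came within about 1 mm of the container's width. It did not change while carrying, so nothing slipped.

**Final checks:** the top, scene and wrist pictures show all five containers upright inside their rims, with the gripper clear. The networks put every container centre within about 9 mm of its tray centre (18 mm allowed).

**Disagreements:**
- The reported centre heights ranged from 25 to 33 mm, where 28 mm is right and under 29.7 mm is needed. The readings above that limit were 30 mm for the tin and carton from the top camera, and 32–33 mm for the gift box and tin from the wrist camera. That is about the networks' 4 mm error, and the pictures show nothing standing on a rim.
- The networks also reported the yellow look-alikes as gift boxes; I left those alone.

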